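# Free the round press head from its spring bar

## Robot

A 6-joint arm with a two-finger parallel gripper is mounted at the origin on a cart in front of the work surface, level with it; the furniture and walls round the work are solid. World frame = base frame: x ahead of the robot, y to its left, z up, the work surface at z = 0. Lengths are in m, angles in rad, forces in N, time in s.
With the tool pointing down it reaches from about 0.4 to 0.825 m from the base axis. Payload 7 kg.
Tool frame: the origin (TCP) lies midway between the tips of the shut fingers; the grasp point (between the pads) lies 19 mm behind it; x points along the fingers, z is the direction in which the jaws open and shut, and the axes are right-handed (so a half turn about x gives the same grasp; the last joint's range is limited). The gripper opens to 85 mm and grips with 20 to 120 N. Pads are 22 mm wide; open, the fingers measure 114 mm over their backs; the gripper's body (76 mm by 85 mm) begins 54 mm behind the grasp point. The pads swing forward as they close: fully open they stand 13 mm farther back than shut.
Start: joints at [1.435, 0.359, 0.012, 0, -1.224, -0.288], TCP at [0.278, 0.615, 0.231] pointing down, gripper open.
Joint ranges: [-3.07, 3.07], [-1.43, 2.12], [-1.02, 1.25], [-3.03, 1.67], [-3.05, -0], [-3.03, 3.03]. Speed limits (rad/s): [2.39, 2.39, 3.01, 3.14, 3.14, 3.14].

## Interface

Orientations are given as a 3x3 rotation matrix whose columns are the frame's x, y, z axes.
In Python, from plant import robot, optics gives the robot as it stands. The module is installed in compiled form; this text tells all that it offers.
- The arm moves only by the shell command python3 -m pendant 'ROWS' [OPENING]. ROWS is JSON, a list of rows, each an object with "xyz": the shift along the tool's x, y, z scaled (see below), a list of three; "spin": the turn about the tool's x scaled (see below). In form: [{"xyz": [dx, dy, dz], "spin": spin}, ...]. A call has exactly 5 rows; each row shifts and turns the pose as measured when the row begins, along the tool's axes as they then stand; what a row does not reach is not made up. The controller multiplies each number of a shift by 0.05 m and each number of a turn by 180 degrees. A row lasts 1/8 s, in which the tool goes at most 62.5 mm and 10.7 degrees, less where a joint would pass 70% of its speed; a pose out of reach is approached as far as the arm can. A call with a number of a shift or a turn outside -1 to 1 is refused whole. A call with a gripper value outside its range is refused whole. OPENING is the gripper command: -1 is shut, 1 is fully open, values between are in proportion, set as the call begins (- or left out, the last holds). The fingers move at their own pace and stop on an object; the grip force is fixed at half the most. Time passes only in rows, so rows that do not move let the fingers close, or fill a call up. It gives the time, the measured TCP pose, the force and the opening at its end, in the units of the state.
- robot.get_state(): the state, without advancing time (a new reading comes with each control period).
- optics.capture(name): name is "scene" or "side" or "wrist"; returns (picture, depth): 384x512x3 uint8, blue, green, red; 384x512 float32, m along the optical axis (not along the pixel's ray), 0 where there is no reading.
- optics.camera_info(name): a dict with "mtx" (3x3 intrinsics, pixels), "R" (3x3) and "t" (3): a world point X has camera coordinates R X + t. Camera axes: x right, y down, z forward; pixel columns grow to the right and rows downward; lengths in m; the calibration is good to about 2 mm. The wrist camera is an equidistant fisheye: a pixel r from the principal point sees the ray r / f radians off the axis. A picture is of the moment at which its call begins: read the wrist's pose just before it. camera_info takes no time and is no camera call; for the wrist camera it gives the pose at the moment of the call.
- robot.hand_in(): hands the job in, once; it reports no verdict.
The state is a dict: "clock": time; "qpos": joint angles; "qd": joint speeds; "tau": joint torques, N m; "position": TCP position; "orientation": TCP orientation; "contact_force": force on the tool from outside, world axes, zero at the start; "torque": the same for the moment, N m; "opening": finger opening in m.
Only numpy, scipy, OpenCV 4.12 (cv2) and the standard library are available. Lean on these libraries where they do the work, as an engineer would, in place of code of your own. Each camera call takes 0.05 s, during which the arm holds its last target.

## Task

The round press head of the vegetable press is wanted for use. Take the forked key out of the ledge at the back of the stand, set its two prongs astride the bare neck of the spring bar that holds the round head, and push the bar's collar outward until the round head drops onto the stand's base board. Then hang the key upright in its ledge again; leave the square head hanging, and touch neither the stand nor the heads with the gripper's fingers.

Things in the scene. Friction and masses are not known exactly. Their poses are not given: they have to be found in the camera images.
- stand: Fixed wooden stand. Origin on the worktop midway between its two hangers; x to its back, y along the spring bars, z up. In mm: base board x -45..125, y +-145, top z 18; hangers at x 0, y +42 and -42, each two steel cheeks (tops z 116) with a head's eye between them; end posts |y| 129..137, tops z 118; back board x 45..57, y +-65, top z 96, with the key's ledge behind it.
- neck_left (a point): Middle of the left (+y) spring bar's bare neck, at stand x 0, y 71, z 100 mm. The bar, 8 mm thick, lies along stand y; the neck is 30 mm long, cheek inside, collar (disc 44 mm wide, 5 thick) outside. Outward = away from the stand's middle. Pushed outward 20 to 30 mm (2 N at first, 4.6 N at the stop at 32 mm) the bar leaves the eye and the head drops; the spring returns it.
- neck_right (a point): The same on the right (-y) spring bar, at stand x 0, y -71, z 100 mm; here outward is stand -y. Axes of both points as the stand's. Each bar holds the head whose hanger is next to it, 29 mm inward of this point.
- ledge (a point): Centre of the key's opening in the ledge, at the ledge's top face (stand x 91, y 0, z 100 mm). The opening is 50 mm along stand x by 24 mm along y and goes through, with free depth of 82 mm below its top. The key hangs here by its flange, prongs down.
- round_head: Loose steel press head with a round disc foot, 60 mm wide, 8 thick; stem and square eye on top, 58 mm high, about 0.12 kg. Origin: centre of the underside, z up. It hangs at the left or the right hanger, origin 52 mm above the stand's; freed, it stands on the base board, origin at 18 mm.
- square_head: Loose steel press head like the other, but with a square foot, 50 x 50 x 8 mm. It hangs at the other hanger and must stay there. Origin: centre of the underside, z up.
- fork_key: Loose forked key, 130 mm high, 0.11 kg. Origin midway between the lower ends of its prongs, z up, x from prong to prong. Prongs 8 x 8, 20 apart, z 0..60; flange 68 (x) x 44 (y), z 60..66; wooden handle 30 (x) x 18 (y), z 66..130, to be gripped across y. It hangs upright in the ledge, origin 60 mm below the ledge's top, turned as the stand within 5 degrees: so held it goes astride a bar.
Not all that is in view belongs to the job. What is shaped like the square_head but blue is not meant.

How it is judged:
By the outcome, as a careful person would: the job done as asked, in the order asked, and still so for the second after the job is handed in, with the robot touching nothing.
It also fails if it takes over 45 s, if anything falls off the work surface, if the arm or the gripper's body presses on something with over 40 N, if the wrist force passes 120 N, or if a joint passes its speed limit or range.

## Working session

There is one attempt and no reset: what is moved stays moved. The work goes in short steps, Python scripts to look and compute and a shell command to move; the robot and the scene stay as the last step left them, time stands still between calls to the robot, and variables do not carry over. Pictures are saved under pics/ and viewed, and the job is handed in when it is done.

```bash
mkdir -p pics; python3 - <<'E'
from plant import robot, optics
import cv2,numpy as np
s=robot.get_state()
for k in s: print(k,np.round(s[k],3).tolist())
for n in ["scene","side"]:
    p,d=optics.capture(n); cv2.imwrite(f"pics/{n}0.png",p); np.savez(f"{n}0.npz",p=p,d=d)
    c=optics.camera_info(n); print(n,{k:np.round(v,3).tolist() for k,v in c.items()})
E
```

```text
clock 0.0
qpos [1.435, 0.359, 0.011, -0.0, -1.224, -0.288]
qd [0.001, 0.002, 0.001, -0.002, 0.001, 0.0]
tau [0.001, -58.332, 29.343, 6.937, -0.006, -0.0]
position [0.277, 0.615, 0.23]
orientation [[-0.001, 0.911, -0.411], [-0.002, -0.411, -0.911], [-1.0, 0.0, 0.002]]
contact_force [-0.128, 0.314, 0.833]
torque [0.037, -0.043, -0.035]
opening 0.085
scene {'mtx': [[416.802, 0.0, 262.614], [0.0, 416.802, 191.46], [0.0, 0.0, 1.0]], 'R': [[0.789, -0.614, 0.009], [-0.356, -0.469, -0.808], [0.5, 0.635, -0.589]], 't': [-0.212, 0.425, 0.631]}
side {'mtx': [[400.308, 0.0, 256.13], [0.0, 400.308, 187.333], [0.0, 0.0, 1.0]], 'R': [[-0.933, -0.36, -0.0], [-0.148, 0.384, -0.911], [0.328, -0.85, -0.411]], 't': [0.639, 0.032, 1.086]}
```

View pics/scene0.png

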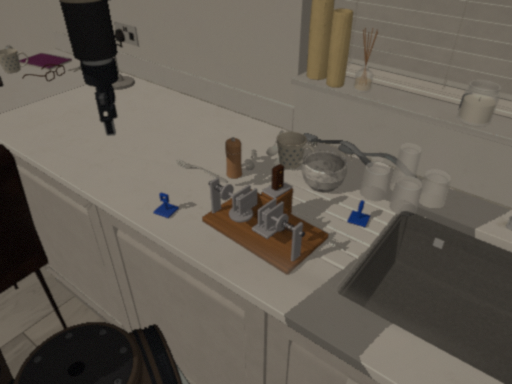

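View pics/side0.png

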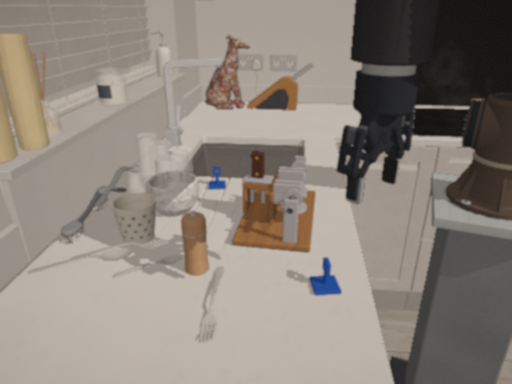

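The scene view shows the stand at about (265,228), with the key's dark handle at (278,177). Blue decoy heads lie at (165,207) and (359,214). The side view shows the stand at (278,215) with the key at (258,165). Next I'll enlarge both.

```bash
python3 - <<'E'
import cv2,numpy as np
a=cv2.imread("pics/scene0.png")[155:275,190:340]; b=cv2.imread("pics/side0.png")[140:250,225:330]
cv2.imwrite("pics/sc1.png",cv2.convertScaleAbs(cv2.resize(a,None,fx=5,fy=5,interpolation=cv2.INTER_CUBIC),alpha=1.6))
cv2.imwrite("pics/sd1.png",cv2.convertScaleAbs(cv2.resize(b,None,fx=5,fy=5,interpolation=cv2.INTER_CUBIC),alpha=1.6))
E
```

```text
(no output)
```

View pics/sc1.png

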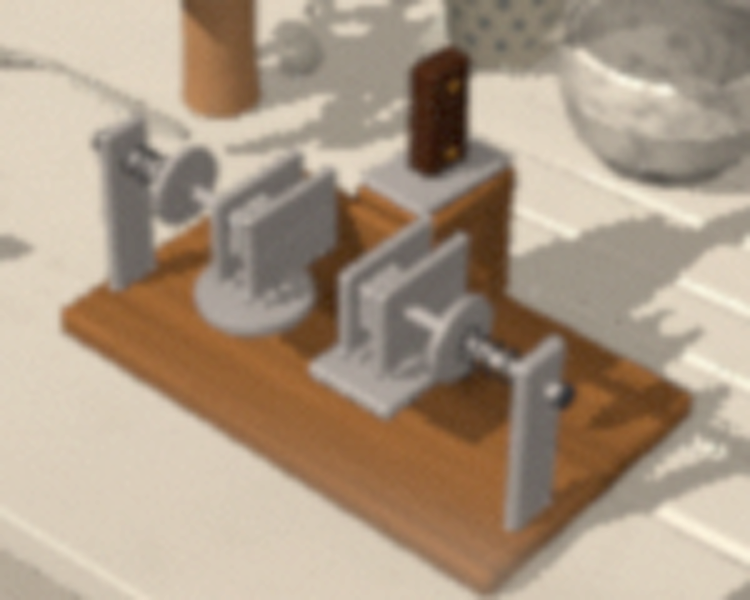

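View pics/sd1.png

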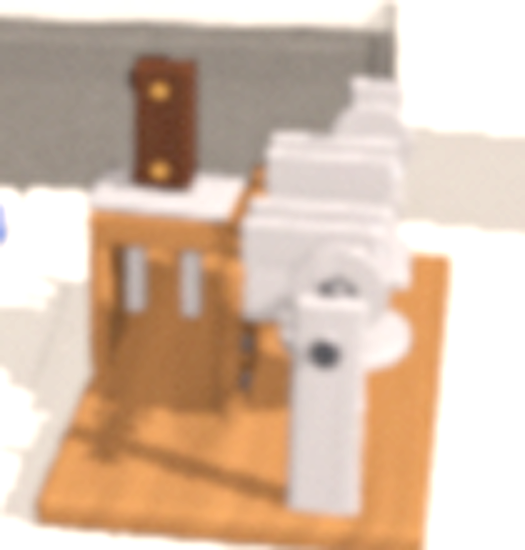

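The round disc foot hangs at the stand's left (+y) hanger, at scene crop (255,300), which is about pixel (241,215). The square foot is at the right hanger. I'll fit the stand pose from depth.

```bash
cat > h.py <<'E'
import numpy as np,cv2
from plant import robot,optics
def cloud(n,d):
    c=optics.camera_info(n);K=c["mtx"];v,u=np.mgrid[0:d.shape[0],0:d.shape[1]]
    P=np.stack([(u-K[0,2])/K[0,0]*d,(v-K[1,2])/K[1,1]*d,d],-1)
    W=(P-c["t"])@c["R"]; W[d==0]=np.nan; return W
def proj(n,X):
    c=optics.camera_info(n);q=(np.atleast_2d(X)@np.array(c["R"]).T+c["t"])@np.array(c["mtx"]).T
    return q[:,:2]/q[:,2:]
E
python3 - <<'E'
from h import *
for n,(u0,u1,v0,v1) in {"scene":(195,340,155,275),"side":(225,330,140,250)}.items():
    z=np.load(n+"0.npz");W=cloud(n,z["d"]);p=z["p"].astype(int)
    m=np.zeros(z["d"].shape,bool);m[v0:v1,u0:u1]=1
    table=W[m&(abs(W[...,2])<.012)];print(n,"table z",np.median(table[:,2]))
    brown=(p[...,2]-p[...,0]>35)&m
    b=W[brown&(W[...,2]>.008)&(W[...,2]<.028)];print(len(b),np.median(b[:,2]))
    r=cv2.minAreaRect((b[:,:2]*1000).astype(np.float32));print(r)
    h=W[m&(W[...,2]>.13)&(W[...,2]<.22)];print("handle",len(h),h.mean(0),h[:,2].max())
    t=W[m&(W[...,2]>.10)&(W[...,2]<.125)];print("tops",len(t),cv2.minAreaRect((t[:,:2]*1000).astype(np.float32)))
E
```

```text
scene table z 0.000344638247681162
3000 0.017967525084392477
((505.8744812011719, 359.4801025390625), (210.43719482421875, 414.6590576171875), 1.2513967752456665)
handle 201 [0.55549456 0.31230517 0.15393288] 0.17224549193827274
tops 1343 ((519.5894165039062, 309.5113525390625), (147.13059997558594, 302.68511962890625), 11.527796745300293)
side table z -0.00032986770486805706
2642 0.017663163783193964
((506.72412109375, 310.53143310546875), (168.7672882080078, 289.9263916015625), 11.154085159301758)
handle 236 [0.55482394 0.32506936 0.15216247] 0.17063074356755023
tops 1311 ((518.2118530273438, 318.65338134765625), (146.5198516845703, 286.05804443359375), 11.031387329101562)
```

```bash
cat >> h.py <<'E'
A=np.radians(11.15);O=np.array([.4675,.3028,0])
def S(x,y,z,O=O,A=A):
    return O+np.array([np.cos(A)*x-np.sin(A)*y,np.sin(A)*x+np.cos(A)*y,z])/1000
E
python3 - <<'E'
from h import *
pts=[(-45,145,18),(-45,-145,18),(125,-145,18),(125,145,18),(0,71,100),(0,-71,100),(0,129,118),(0,-129,118),(91-34,22,106),(91+34,-22,106),(91+34,22,106),(91-34,-22,106),(91,0,170)]
print(S(91,0,100),S(0,71,100))
for n,(u0,u1,v0,v1) in {"scene":(190,340,155,275),"side":(225,330,140,250)}.items():
    z=np.load(n+"0.npz");im=cv2.resize(z["p"][v0:v1,u0:u1],None,fx=5,fy=5,interpolation=cv2.INTER_CUBIC)
    for q in proj(n,np.array([S(*p) for p in pts])):
        cv2.circle(im,tuple(np.int32((q-[u0,v0]+.5)*5)),4,(0,255,0),1)
    cv2.imwrite(f"pics/ov_{n}.png",cv2.convertScaleAbs(im,alpha=1.5))
    W=cloud(n,z["d"]);
    t=W[(W[...,2]>.17)&(W[...,0]>.25)&(W[...,0]<.75)&(W[...,1]>.2)&(W[...,1]<.75)]
    g=np.unique(np.round(t[:,:2],1),axis=0,return_counts=True)
    for xy,c in zip(*g):
        if c>5: print(n,xy,c,np.round(t[np.all(np.round(t[:,:2],1)==xy,1)][:,2].max(),3))
E
```

```text
[0.55678231 0.32039742 0.1       ] [0.45377015 0.37245982 0.1       ]
scene [0.3 0.5] 76 0.345
scene [0.3 0.6] 3055 0.538
scene [0.3 0.7] 52 0.325
scene [0.6 0.3] 17 0.172
side [0.3 0.6] 3691 0.483
side [0.3 0.7] 6680 0.483
```

View pics/ov_scene.png

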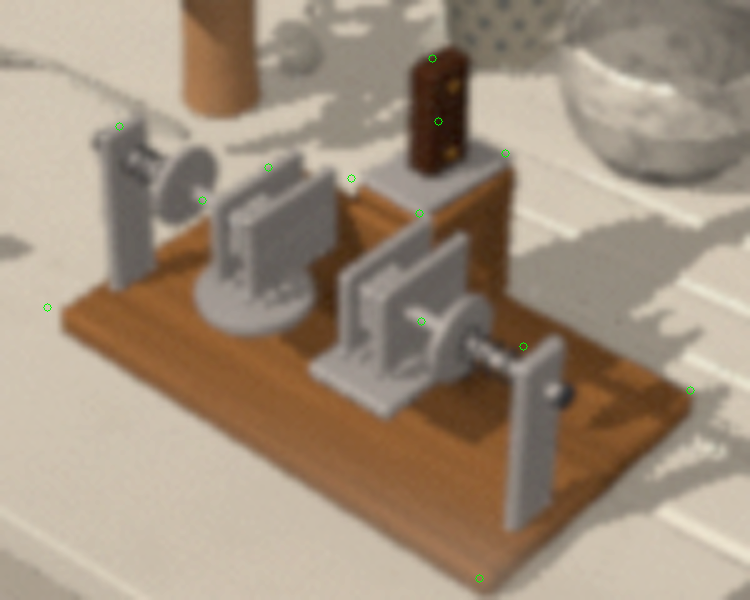

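View pics/ov_side.png

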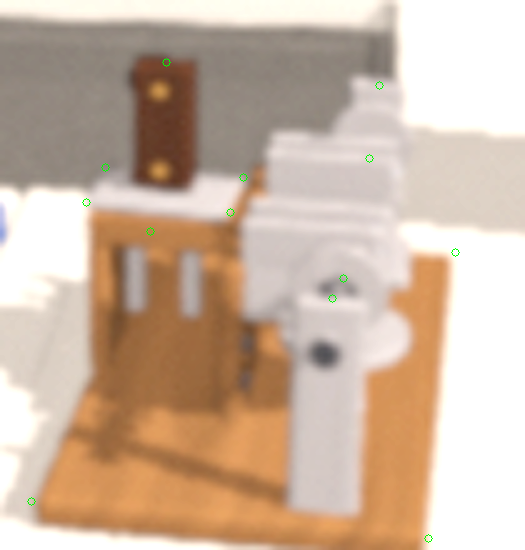

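```bash
python3 - <<'E'
from h import *
from scipy.optimize import least_squares
sc=[((-45,145,18),(64,313)),((-45,-145,18),(485,580)),((125,-145,18),(691,397)),((57,22,106),(357,190)),((57,-22,106),(425,214)),((125,-22,106),(512,157))]
sd=[((-45,145,18),(426,541)),((125,145,18),(40,503)),((-45,-145,18),(450,255)),((57,22,106),(240,214)),((125,22,106),(92,209)),((57,-22,106),(252,180))]
def r(p,w):
    out=[]
    for n,L,o in (("scene",sc,(190,155)),("side",sd,(225,140))):
        if n in w:
            X=np.array([S(*a,O=np.array([p[0],p[1],0]),A=p[2]) for a,_ in L]);out.append(proj(n,X)-(np.array([b for _,b in L])/5+o-.5))
    return np.concatenate(out).ravel()
for w in (["scene","side"],["scene"],["side"]):
    f=least_squares(r,[.4675,.3028,.1946],args=(w,),loss="soft_l1");print(w,f.x.round(4),np.degrees(f.x[2]),r(f.x,w).round(1))
E
```

```text
['scene', 'side'] [0.467  0.2996 0.1974] 11.30914846754655 [-3.  -0.2 -0.2  0.6  0.6 -0.7 -0.5 -1.7 -0.5  0.6 -0.8 -0.1  1.2 -1.3
 -0.7 -1.   1.4 -0.9 -1.2 -0.7 -0.3 -1.6 -1.1 -1. ]
['scene'] [0.4681 0.299  0.1904] 10.907018260463605 [-2.3 -0.5 -0.   0.7  1.1 -0.4  0.2 -1.7  0.1  0.6 -0.1  0. ]
['side'] [0.4647 0.3038 0.1995] 11.431999960782152 [ 2.  -0.1 -0.4  0.3  1.7 -0.2 -0.8  0.2 -0.1 -0.8 -0.8 -0.2]
```

```bash
python3 -m pendant '[{"xyz":[0,0.94,0.39],"spin":0},{"xyz":[0,0.94,0.39],"spin":0},{"xyz":[0,0.94,0.39],"spin":0},{"xyz":[0,0.94,0.39],"spin":0},{"xyz":[0,0.94,0.39],"spin":0}]' 1
```

```text
clock: 0.72
position: [0.4532, 0.4262, 0.2276]
orientation: [[-0.003, 0.914, -0.406], [-0.005, -0.406, -0.914], [-1.0, -0.0, 0.006]]
contact_force: [0.6, 1.3, -0.6]
opening: 0.0856
```

```bash
python3 -m pendant '[{"xyz":[0,0.96,0.4],"spin":0},{"xyz":[0,0.96,0.4],"spin":0},{"xyz":[0,0.96,0.4],"spin":0},{"xyz":[0,0,0],"spin":-0.059},{"xyz":[0,0,0],"spin":-0.059}]'; python3 -m pendant '[{"xyz":[0,0,0],"spin":-0.059},{"xyz":[0,0,0],"spin":-0.03},{"xyz":[0,0,0],"spin":0},{"xyz":[0,0,0],"spin":0},{"xyz":[0,0,0],"spin":0}]'
python3 - <<'E'
from h import *
s=robot.get_state();z=s["orientation"][:,2] if hasattr(s["orientation"],'shape') else np.array(s["orientation"])[:,2]
print(np.degrees(np.arctan2(-z[1],-z[0])))
p,d=optics.capture("wrist");c=optics.camera_info("wrist");np.savez("w1.npz",p=p,d=d,R=c["R"],t=c["t"],K=c["mtx"]);cv2.imwrite("pics/w1.png",p);print(c)
E
```

```text
clock: 1.35
position: [0.565, 0.3044, 0.2257]
orientation: [[-0.006, 0.999, -0.043], [-0.008, -0.043, -0.999], [-1.0, -0.005, 0.008]]
contact_force: [-1.1, 0.2, 0.3]
opening: 0.0853
clock: 1.98
position: [0.5645, 0.3032, 0.2236]
orientation: [[-0.009, 0.971, 0.238], [-0.01, 0.237, -0.971], [-1.0, -0.011, 0.008]]
contact_force: [-0.0, 0.5, -0.3]
opening: 0.0856
103.73973794767979
{'mtx': array([[297.31863964,   0.        , 252.15472864],
       [  0.        , 297.31863964, 184.9793746 ],
       [  0.        ,   0.        ,   1.        ]]), 'R': array([[ 0.23726067, -0.97139983,  0.00947326],
       [-0.93370644, -0.22534083,  0.27823335],
       [-0.26814111, -0.07485907, -0.96046679]]), 't': array([0.1576128 , 0.56111367, 0.54454725])}
```

View pics/w1.png

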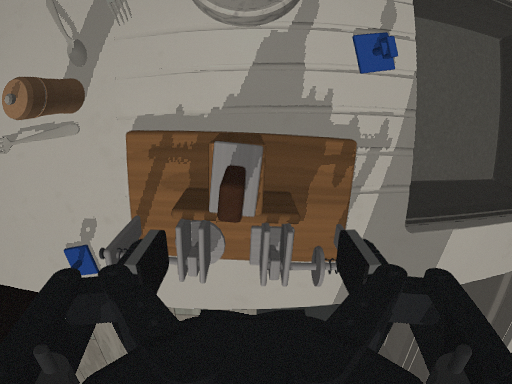

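The wrist view shows the key handle top at (233,177), its flange at about (236,178), and the board corners at (128,132) and (355,141). I'll measure these through the fisheye model.

```bash
cat >> h.py <<'E'
def wcloud(z):
    d=z["d"];K=z["K"];v,u=np.mgrid[0:d.shape[0],0:d.shape[1]]
    a=(u-K[0,2]);b=(v-K[1,2]);r=np.hypot(a,b)+1e-9;th=r/K[0,0]
    P=np.stack([np.tan(th)*a/r*d,np.tan(th)*b/r*d,d],-1);W=(P-z["t"])@z["R"];W[d==0]=np.nan;return W
def wproj(z,X):
    P=np.atleast_2d(X)@z["R"].T+z["t"];rr=np.hypot(P[:,0],P[:,1]);th=np.arctan2(rr,P[:,2])
    return z["K"][:2,2]+(th*z["K"][0,0]/rr)[:,None]*P[:,:2]
def rect(pts):
    r=cv2.minAreaRect((pts[:,:2]*1000).astype(np.float32));return [np.round(q,1) for q in r]
E
python3 - <<'E'
from h import *
z=np.load("w1.npz");W=wcloud(z);p=z["p"].astype(int)
m=np.zeros(z["d"].shape,bool);m[125:262,120:362]=1
H=W[...,2]
print("table",np.median(W[20:120,130:190][...,2]))
h=W[m&(H>.166)&(H<.176)];print("htop",len(h),rect(h),np.median(h[:,2]))
mm=m.copy();mm[:,:205]=0;mm[:,270:]=0;mm[225:]=0
f=W[mm&(H>.1)&(H<.112)];print("flange",len(f),rect(f),np.median(f[:,2]))
br=(p[...,2]-p[...,0]>25)&m&(H>.012)&(H<.024);b=W[br];print("board",len(b),rect(b))
# origin est from corners of the board back edge
im=cv2.resize(z["p"][120:290,80:400],None,fx=2.5,fy=2.5,interpolation=cv2.INTER_CUBIC)
pts=[(-45,145,18),(-45,-145,18),(125,-145,18),(125,145,18),(0,71,100),(0,-71,100),(0,129,118),(0,-129,118),(91-34,22,106),(91+34,-22,106),(91+34,22,106),(91-34,-22,106)]
for q in wproj(z,np.array([S(*a,O=np.array([.467,.300,0]),A=np.radians(11.2)) for a in pts])):
    cv2.circle(im,tuple(np.int32((q-[80,120]+.5)*2.5)),4,(0,255,0),1)
cv2.imwrite("pics/w1o.png",cv2.convertScaleAbs(im,alpha=1.5))
E
```

```text
table nan
htop 946 [array([561.6, 316.7]), array([29.3, 18. ]), np.float64(7.0)] 0.1693881575566257
flange 2441 [array([556., 315.]), array([81.3, 60.5]), np.float64(13.4)] 0.10572430146524511
board 15999 [array([510.7, 306.1]), array([169.7, 289.2]), np.float64(11.0)]
```

View pics/w1o.png

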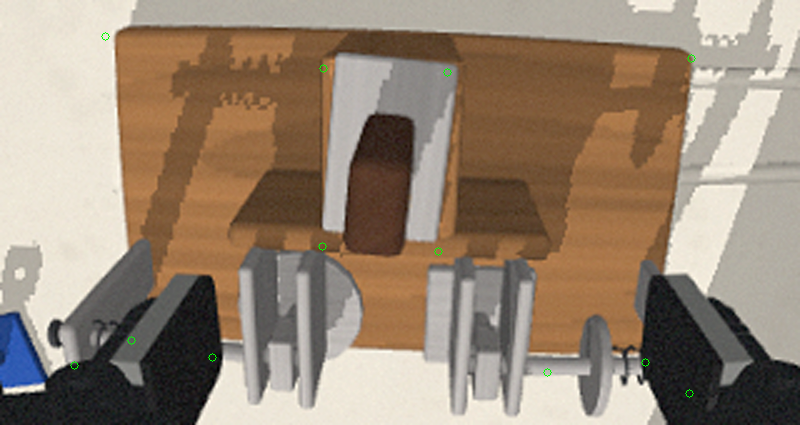

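```bash
python3 -m pendant '[{"xyz":[0,0,-0.28],"spin":0.0},{"xyz":[0,0,0],"spin":0.037},{"xyz":[0,0,0],"spin":0},{"xyz":[0,0,0],"spin":0},{"xyz":[0,0,0],"spin":0}]'
python3 - <<'E'
from h import *
s=robot.get_state();z=np.array(s["orientation"])[:,2];print(s["position"],np.degrees(np.arctan2(-z[1],-z[0])))
p,d=optics.capture("wrist");c=optics.camera_info("wrist");np.savez("w2.npz",p=p,d=d,R=c["R"],t=c["t"],K=c["mtx"])
z=np.load("w2.npz");W=wcloud(z);p=z["p"].astype(int)
m=np.zeros(z["d"].shape,bool);m[125:262,120:362]=1
H=W[...,2]
h=W[m&(H>.163)&(H<.178)];print("htop",len(h),rect(h),np.median(h[:,2]))
br=(p[...,2]-p[...,0]>25)&m&(H>.012)&(H<.024);b=W[br];print("board",len(b),rect(b))
E
```

```text
clock: 2.65
position: [0.5606, 0.3194, 0.2235]
orientation: [[-0.009, 0.992, 0.125], [-0.01, 0.124, -0.992], [-1.0, -0.01, 0.009]]
contact_force: [0.3, -0.3, -0.3]
opening: 0.0854
[0.560587   0.31939205 0.2235118 ] 97.15314431460948
htop 999 [array([561.6, 316.5]), array([29.6, 17.8]), np.float64(6.5)] 0.16929251092568404
board 15564 [array([510.5, 308.9]), array([169.2, 283. ]), np.float64(10.9)]
```

```bash
python3 -m pendant '[{"xyz":[0.6,0.04,0.04],"spin":0},{"xyz":[0.6,0,0],"spin":0},{"xyz":[0.6,0,0],"spin":0},{"xyz":[0.3,0,0],"spin":0},{"xyz":[0,0,0],"spin":0}]'
```

```text
clock: 3.32
position: [0.5632, 0.317, 0.1174]
orientation: [[-0.006, 0.992, 0.127], [-0.008, 0.127, -0.992], [-1.0, -0.007, 0.007]]
contact_force: [-1.0, 0.6, -0.6]
opening: 0.0853
```

Positioned within 2 mm, so I'm closing.

```bash
python3 -m pendant '[{"xyz":[0,0,0],"spin":0},{"xyz":[0,0,0],"spin":0},{"xyz":[0,0,0],"spin":0},{"xyz":[0,0,0],"spin":0},{"xyz":[0,0,0],"spin":0}]' -1;  python3 -m pendant '[{"xyz":[0,0,0],"spin":0},{"xyz":[0,0,0],"spin":0},{"xyz":[0,0,0],"spin":0},{"xyz":[0,0,0],"spin":0},{"xyz":[0,0,0],"spin":0}]'
```

```text
clock: 3.95
position: [0.5648, 0.3183, 0.1214]
orientation: [[-0.001, 0.992, 0.128], [-0.004, 0.128, -0.992], [-1.0, -0.002, 0.004]]
contact_force: [-0.3, -0.0, -1.6]
opening: 0.0174
clock: 4.58
position: [0.5646, 0.3182, 0.1211]
orientation: [[-0.002, 0.992, 0.128], [-0.005, 0.128, -0.992], [-1.0, -0.003, 0.005]]
contact_force: [0.3, 0.2, -0.2]
opening: 0.0172
```

```bash
python3 -m pendant '[{"xyz":[-0.4,0,0],"spin":0},{"xyz":[-0.5,0,0],"spin":0},{"xyz":[-0.6,0,0],"spin":0},{"xyz":[-0.6,0,0],"spin":0},{"xyz":[-0.2,0,0],"spin":-0.022}]'; python3 -m pendant '[{"xyz":[0,0,0],"spin":0},{"xyz":[0,0,0],"spin":0},{"xyz":[0,0,0],"spin":0},{"xyz":[0,0,0],"spin":0},{"xyz":[0,0,0],"spin":0}]'
python3 - <<'E'
from h import *
s=robot.get_state();z=np.array(s["orientation"])[:,2];print(np.degrees(np.arctan2(-z[1],-z[0])))
for n in ("scene","side"):
    p,d=optics.capture(n);np.savez(n+"2.npz",p=p,d=d)
a=cv2.resize(np.load("scene2.npz")["p"][95:275,190:340],None,fx=3,fy=3);b=cv2.resize(np.load("side2.npz")["p"][80:260,205:330],None,fx=3,fy=3)
cv2.imwrite("pics/c2.png",cv2.convertScaleAbs(np.hstack([a,b])[:600],alpha=1.5))
E
```

```text
clock: 5.2
position: [0.564, 0.3181, 0.2373]
orientation: [[-0.005, 0.98, 0.197], [-0.008, 0.197, -0.98], [-1.0, -0.007, 0.006]]
contact_force: [-0.3, -0.4, -0.9]
opening: 0.0175
clock: 5.82
position: [0.5634, 0.3177, 0.2354]
orientation: [[-0.007, 0.981, 0.194], [-0.009, 0.193, -0.981], [-1.0, -0.009, 0.007]]
contact_force: [-0.2, -0.2, -0.8]
opening: 0.0173
101.15930921329499
```

View pics/c2.png

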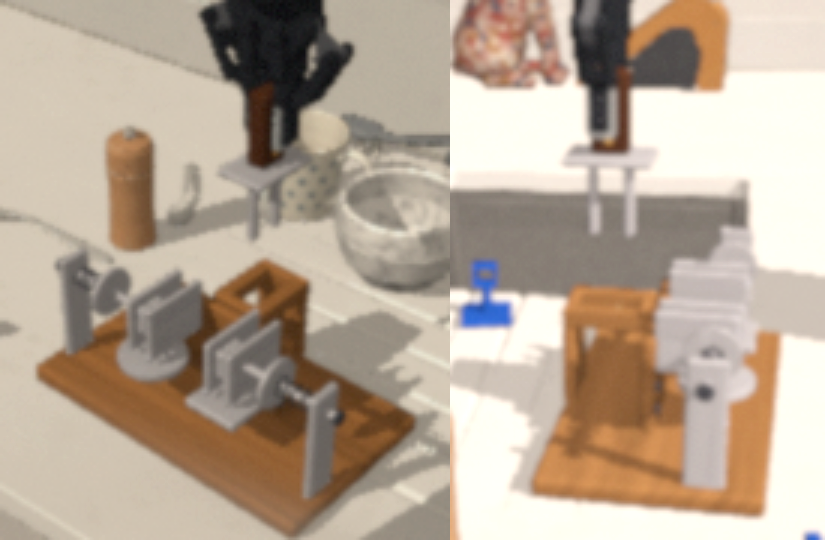

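```bash
python3 - <<'E'
from h import *
tcp=np.array([.5634,.3177])
e=np.array([np.cos(np.radians(11.16)),np.sin(np.radians(11.16))]);f=np.array([-e[1],e[0]])
for n in ("scene","side"):
    W=cloud(n,np.load(n+"2.npz")["d"]);H=W[...,2]
    near=(np.hypot(W[...,0]-tcp[0],W[...,1]-tcp[1])<.06)
    for lo,hi in ((.15,.17),(.17,.19),(.19,.205),(.205,.215),(.215,.235)):
        q=W[near&(H>lo)&(H<hi)]
        if len(q): 
            l=(q[:,:2]-tcp)*1000; print(n,lo,len(q),"x",np.percentile(l@e,[1,50,99]).round(1),"y",np.percentile(l@f,[1,50,99]).round(1))
    q=W[near&(H>.12)&(H<.3)];print(q[:,2].min())
# in initial cloud: same for stand features: flange/board
for n in ("scene","side"):
    W=cloud(n,np.load(n+"0.npz")["d"]);H=W[...,2]
    near=(np.hypot(W[...,0]-.56,W[...,1]-.318)<.06)
    q=W[near&(H>.1035)&(H<.109)];l=(q[:,:2]-[.4714,.2985])*1000
    print(n,"flange0 in stand x",np.percentile(l@e,[2,50,98]).round(1),"y",np.percentile(l@f,[2,50,98]).round(1))
E
```

```text
scene 0.15 39 x [-25.1 -17.3  13.8] y [-4.3 -2.1  3.4]
scene 0.17 52 x [-24.9  -6.9  12.9] y [-6.2 -2.6  3. ]
scene 0.19 30 x [-25.9 -18.9  11.5] y [-5.2 -2.8  3.6]
scene 0.205 1 x [11.3 11.3 11.3] y [-19.9 -19.9 -19.9]
scene 0.215 270 x [-39.5 -18.5  27.8] y [-22.7  -8.2  19.8]
0.15562082577571076
side 0.15 47 x [-25.3 -18.   10.5] y [1.5 3.9 7.5]
side 0.17 65 x [-25.1   2.7  10.2] y [0.9 4.1 7.5]
side 0.19 53 x [-25.  -17.9  10. ] y [-0.1  4.8  7.4]
side 0.205 19 x [-32.8   5.1  24.4] y [ 2.8  6.5 22.9]
side 0.215 260 x [-40.7  -9.7  25.2] y [-18.   10.6  25.3]
0.15558492962809953
scene flange0 in stand x [ 42.7  75.8 120.5] y [-20.7  -5.8  27.7]
side flange0 in stand x [ 41.2  82.6 120.4] y [-25.7  10.9  27.9]
```

```bash
python3 -m pendant '[{"xyz":[0,-0.5,-0.4],"spin":0},{"xyz":[0,-0.6,-0.48],"spin":0},{"xyz":[0,-0.5,-0.4],"spin":0},{"xyz":[0,-0.2,-0.15],"spin":0},{"xyz":[0,0,0],"spin":0}]';python3 -m pendant '[{"xyz":[0,0,0],"spin":0},{"xyz":[0,0,0],"spin":0},{"xyz":[0,0,0],"spin":0},{"xyz":[0,0,0],"spin":0},{"xyz":[0,0,0],"spin":0}]'
```

```text
clock: 6.55
position: [0.4593, 0.3716, 0.2355]
orientation: [[-0.007, 0.981, 0.192], [-0.009, 0.192, -0.981], [-1.0, -0.008, 0.007]]
contact_force: [0.5, -0.3, -2.0]
opening: 0.0174
clock: 7.18
position: [0.4615, 0.3703, 0.235]
orientation: [[-0.007, 0.982, 0.19], [-0.01, 0.19, -0.982], [-1.0, -0.009, 0.008]]
contact_force: [0.2, -0.2, -1.2]
opening: 0.0174
```

```bash
python3 - <<'E'
from h import *
for n in ("scene","side"):
    p,d=optics.capture(n);np.savez(n+"3.npz",p=p,d=d)
a=cv2.resize(np.load("scene3.npz")["p"][100:260,190:320],None,fx=3.5,fy=3.5,interpolation=cv2.INTER_CUBIC);b=cv2.resize(np.load("side3.npz")["p"][100:260,240:330],None,fx=3.5,fy=3.5,interpolation=cv2.INTER_CUBIC)
cv2.imwrite("pics/c3.png",cv2.convertScaleAbs(np.hstack([a,b])[:600],alpha=1.4))
e=np.array([np.cos(np.radians(11.1)),np.sin(np.radians(11.1))]);f=np.array([-e[1],e[0]])
for n in ("scene","side"):
    W=cloud(n,np.load(n+"3.npz")["d"]);H=W[...,2]
    l=(W[...,:2]-[.467,.299])*1000;X=l@e;Y=l@f
    m=(abs(X)<40)&(Y>35)&(Y<110)&(H>.155)&(H<.205)
    print(n,"prongs",m.sum(),np.percentile(X[m],[1,20,80,99]).round(1),np.percentile(Y[m],[1,50,99]).round(1),H[m].min())
    m=(abs(X)<40)&(Y>83)&(Y<96)&(H>.07)&(H<.13)
    print(n,"collar",m.sum(),np.percentile(X[m],[1,50,99]).round(1),np.percentile(Y[m],[1,50,99]).round(1),np.percentile(H[m],[1,99]))
    m=(abs(X)<40)&(Y>56)&(Y<83)&(H>.07)&(H<.13)
    print(n,"bar",m.sum(),np.percentile(X[m],[1,50,99]).round(1),np.percentile(H[m],[1,99]))
    m=(abs(X)<40)&(Y>25)&(Y<62)&(H>.108)&(H<.125)
    print(n,"cheeks",m.sum(),np.percentile(X[m],[1,50,99]).round(1),np.percentile(Y[m],[1,50,99]).round(1),np.percentile(H[m],[1,99]))
E
```

```text
scene prongs 128 [-15.9 -13.9  15.8  19.6] [65.6 68.7 74.7] 0.15584553982820584
scene collar 147 [-18.2  -0.   23.2] [84.2 86.5 90.7] [0.08124296 0.12268574]
scene bar 16 [-9.4  0.4  5.9] [0.09120603 0.10577119]
scene cheeks 160 [-13.8   9.9  39.7] [26.5 42.5 55.3] [0.10810009 0.11762548]
side prongs 173 [-16.9 -13.8  15.1  18. ] [71.5 75.2 78.7] 0.15587648830250891
side collar 183 [-19.2  -1.4  21.8] [86.5 91.3 95.5] [0.08795129 0.12161185]
side bar 129 [-14.   27.5  39.5] [0.07107383 0.11613352]
side cheeks 185 [-14.5  10.7  39.3] [30.4 51.5 59.2] [0.10842645 0.11645594]
```

View pics/c3.png

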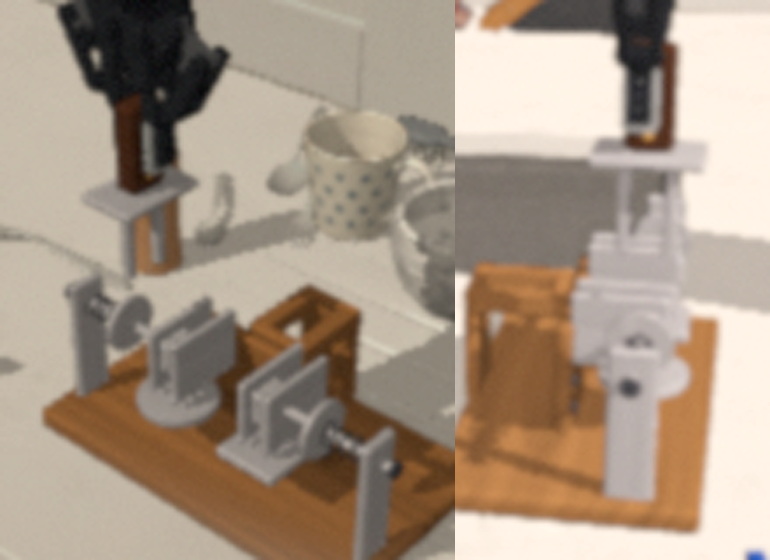

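```bash
python3 -m pendant '[{"xyz":[0.3,0,0],"spin":0},{"xyz":[0.3,0,0],"spin":0},{"xyz":[0.3,0,0],"spin":0},{"xyz":[0.1,0,0],"spin":0},{"xyz":[0,0,0],"spin":0}]';python3 -m pendant '[{"xyz":[0.3,0,0],"spin":0},{"xyz":[0.2,0,0],"spin":0},{"xyz":[0,0,0],"spin":0},{"xyz":[0,0,0],"spin":0},{"xyz":[0,0,0],"spin":0}]'
python3 - <<'E'
from h import *
for n in ("scene","side"):
    p,d=optics.capture(n);np.savez(n+"4.npz",p=p,d=d)
a=cv2.resize(np.load("scene4.npz")["p"][120:260,190:320],None,fx=3.5,fy=3.5,interpolation=cv2.INTER_CUBIC);b=cv2.resize(np.load("side4.npz")["p"][120:260,240:330],None,fx=3.5,fy=3.5,interpolation=cv2.INTER_CUBIC)
cv2.imwrite("pics/c4.png",cv2.convertScaleAbs(np.hstack([a,b])[:600],alpha=1.4))
E
```

```text
clock: 7.9
position: [0.4603, 0.3692, 0.18]
orientation: [[-0.009, 0.982, 0.19], [-0.012, 0.19, -0.982], [-1.0, -0.011, 0.01]]
contact_force: [-0.6, 0.0, -0.8]
opening: 0.0178
clock: 8.52
position: [0.4605, 0.3694, 0.154]
orientation: [[-0.008, 0.982, 0.19], [-0.011, 0.19, -0.982], [-1.0, -0.01, 0.009]]
contact_force: [0.2, 0.6, -0.9]
opening: 0.0171
```

View pics/c4.png

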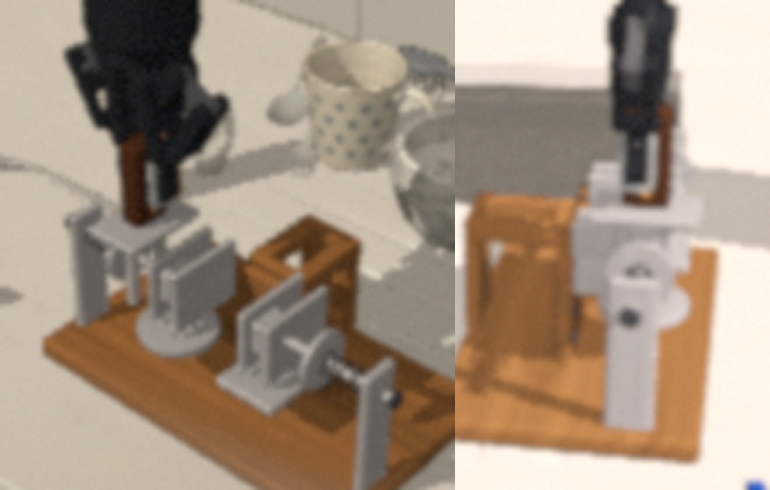

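The prongs straddle the bar with no contact force. Pushing outward now.

```bash
python3 -m pendant '[{"xyz":[0,0,-0.2],"spin":0},{"xyz":[0,0,-0.2],"spin":0},{"xyz":[0,0,-0.2],"spin":0},{"xyz":[0,0,0],"spin":0},{"xyz":[0,0,0],"spin":0}]'
```

```text
clock: 9.25
position: [0.4548, 0.3996, 0.1543]
orientation: [[-0.007, 0.982, 0.191], [-0.014, 0.191, -0.982], [-1.0, -0.01, 0.012]]
contact_force: [1.6, -3.0, 0.5]
opening: 0.0176
```

```bash
python3 -m pendant '[{"xyz":[0,0,-0.1],"spin":0},{"xyz":[0,0,-0.08],"spin":0},{"xyz":[0,0,0],"spin":0},{"xyz":[0,0,0],"spin":0},{"xyz":[0,0,0],"spin":0}]'
cat > look.py <<'E'
from h import *
import sys
k=sys.argv[1]
for n in ("scene","side"):
    p,d=optics.capture(n);np.savez(n+k+".npz",p=p,d=d)
a=cv2.resize(np.load(f"scene{k}.npz")["p"][120:260,190:320],None,fx=3.5,fy=3.5,interpolation=cv2.INTER_CUBIC);b=cv2.resize(np.load(f"side{k}.npz")["p"][120:260,240:330],None,fx=3.5,fy=3.5,interpolation=cv2.INTER_CUBIC)
cv2.imwrite(f"pics/c{k}.png",cv2.convertScaleAbs(np.hstack([a,b])[:600],alpha=1.4))
E
python3 look.py 5
```

```text
clock: 9.88
position: [0.4532, 0.4078, 0.1543]
orientation: [[-0.007, 0.982, 0.19], [-0.015, 0.19, -0.982], [-1.0, -0.01, 0.013]]
contact_force: [1.1, -3.3, 0.5]
opening: 0.0174
```

View pics/c5.png

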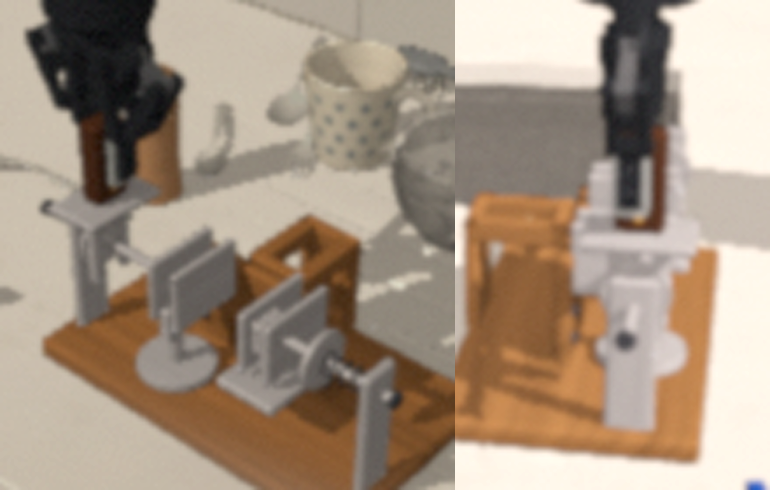

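The round head has dropped and stands on the base board, disc at crop (177,365). I'll ease the bar back to mid-neck and check.

```bash
python3 -m pendant '[{"xyz":[0,0,0.2],"spin":0},{"xyz":[0,0,0.2],"spin":0},{"xyz":[0,0,0.2],"spin":0},{"xyz":[0,0,0.15],"spin":0},{"xyz":[0,0,0],"spin":0}]';python3 -m pendant '[{"xyz":[0,0,0],"spin":0},{"xyz":[0,0,0],"spin":0},{"xyz":[0,0,0],"spin":0},{"xyz":[0,0,0],"spin":0},{"xyz":[0,0,0],"spin":0}]'; python3 look.py 6
```

```text
clock: 10.6
position: [0.4606, 0.3699, 0.1547]
orientation: [[-0.007, 0.982, 0.189], [-0.011, 0.189, -0.982], [-1.0, -0.009, 0.009]]
contact_force: [-0.4, 0.4, 0.0]
opening: 0.0174
clock: 11.22
position: [0.4605, 0.3711, 0.1547]
orientation: [[-0.007, 0.982, 0.19], [-0.01, 0.19, -0.982], [-1.0, -0.008, 0.008]]
contact_force: [-0.6, -0.1, -1.6]
opening: 0.0177
```

View pics/c6.png

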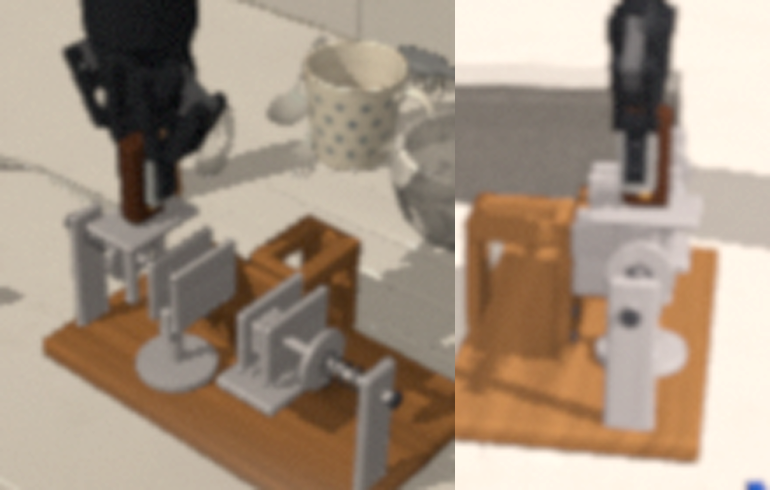

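The force is back to about zero, the round head stands and the square head still hangs. Lifting.

```bash
python3 -m pendant '[{"xyz":[-0.3,0,0],"spin":0},{"xyz":[-0.4,0,0],"spin":0},{"xyz":[-0.5,0,0],"spin":0},{"xyz":[-0.4,0,0],"spin":0},{"xyz":[0,0,0],"spin":0}]'
```

```text
clock: 11.95
position: [0.4617, 0.3722, 0.2415]
orientation: [[-0.004, 0.982, 0.19], [-0.008, 0.19, -0.982], [-1.0, -0.006, 0.007]]
contact_force: [0.0, 1.1, -2.1]
opening: 0.0172
```

```bash
python3 -m pendant '[{"xyz":[0,0.5,0.4],"spin":0},{"xyz":[0,0.6,0.48],"spin":0},{"xyz":[0,0.5,0.4],"spin":0},{"xyz":[0,0.22,0.17],"spin":0},{"xyz":[0,0,0],"spin":0}]';python3 -m pendant '[{"xyz":[0,0,0],"spin":0},{"xyz":[0,0,0],"spin":0},{"xyz":[0,0,0],"spin":0},{"xyz":[0,0,0],"spin":0},{"xyz":[0,0,0],"spin":0}]'
python3 look.py 7
python3 - <<'E'
from h import *
s=robot.get_state();print(s["position"])
p,d=optics.capture("wrist");cv2.imwrite("pics/w7.png",p)
e=np.array([np.cos(np.radians(11.1)),np.sin(np.radians(11.1))]);f=np.array([-e[1],e[0]])
for n in ("scene","side"):
    W=cloud(n,np.load(n+"7.npz")["d"]);H=W[...,2]
    l=(W[...,:2]-[.467,.299])*1000;X=l@e;Y=l@f
    m=(abs(X-91)<40)&(abs(Y)<40)&(H>.14)&(H<.205)
    print(n,"prongs",m.sum(),np.percentile(X[m],[1,20,80,99]).round(1),np.percentile(Y[m],[1,50,99]).round(1),H[m].min())
    m=(X>55)&(X<140)&(abs(Y)<40)&(H>.094)&(H<.105)
    print(n,"ledge",m.sum(),np.percentile(X[m],[1,20,80,99]).round(1),np.percentile(Y[m],[1,50,99]).round(1),np.median(H[m]))
E
```

```text
clock: 12.58
position: [0.5661, 0.3167, 0.2394]
orientation: [[-0.007, 0.981, 0.191], [-0.008, 0.191, -0.981], [-1.0, -0.009, 0.007]]
contact_force: [-0.7, 0.3, -1.5]
opening: 0.0171
clock: 13.2
position: [0.5639, 0.3184, 0.2396]
orientation: [[-0.007, 0.981, 0.194], [-0.008, 0.194, -0.981], [-1.0, -0.009, 0.006]]
contact_force: [-0.2, -0.0, -0.5]
opening: 0.017
[0.5639461  0.31827613 0.23956833]
scene prongs 118 [ 73.8  76.  105.3 110.7] [-5.6 -1.9  4.5] 0.159457434498907
scene ledge 303 [ 55.9  63.8 117.  126.8] [-27.6   0.5  28.5] 0.09954452560553269
side prongs 150 [ 73.5  75.5 105.4 108.6] [-1.5  4.3  7.8] 0.15931042487319527
side ledge 262 [ 55.4  66.4 113.7 124. ] [-24.8  10.   28.7] 0.09906187453767262
```

View pics/c7.png

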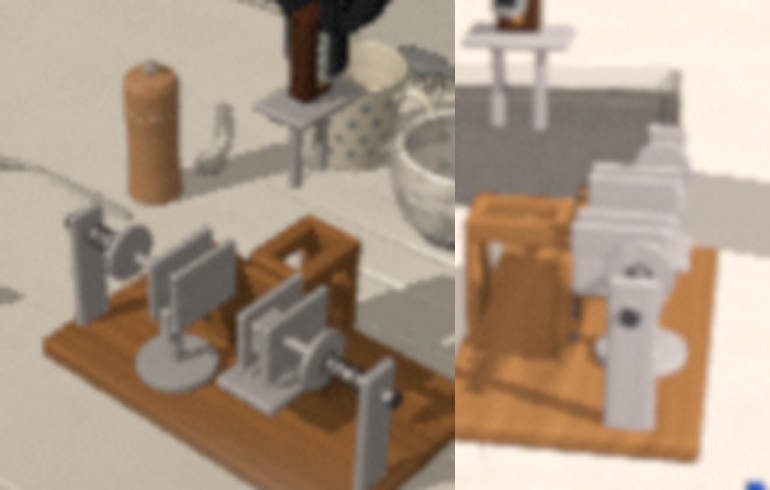

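View pics/w7.png

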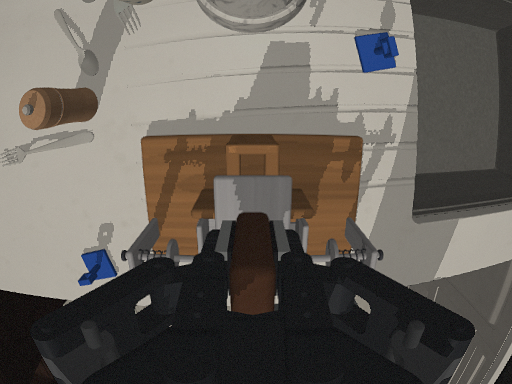

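The prong centre is within about 1 mm of the ledge centre in both views, against ±7 mm of clearance. Lowering.

```bash
python3 -m pendant '[{"xyz":[0.4,0,0],"spin":0},{"xyz":[0.5,0,0],"spin":0},{"xyz":[0.5,0,0],"spin":0},{"xyz":[0.3,0,0],"spin":0},{"xyz":[0,0,0],"spin":0}]'; python3 -m pendant '[{"xyz":[0.2,0,0],"spin":0},{"xyz":[0,0,0],"spin":0},{"xyz":[0,0,0],"spin":0},{"xyz":[0,0,0],"spin":0},{"xyz":[0,0,0],"spin":0}]'; python3 look.py 8
```

```text
clock: 13.98
position: [0.5642, 0.3178, 0.1532]
orientation: [[-0.005, 0.981, 0.193], [-0.007, 0.193, -0.981], [-1.0, -0.007, 0.006]]
contact_force: [0.5, -0.1, -0.8]
opening: 0.0171
clock: 14.6
position: [0.5656, 0.3188, 0.1456]
orientation: [[-0.002, 0.981, 0.194], [-0.004, 0.194, -0.981], [-1.0, -0.003, 0.004]]
contact_force: [0.6, -0.1, -2.3]
opening: 0.0173
```

View pics/c8.png

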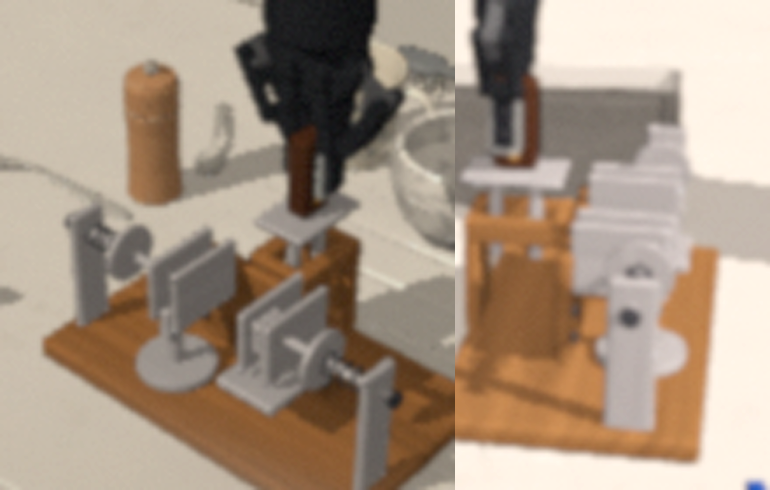

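The prongs are inside the opening. 24 mm remain, so I'm continuing gently.

```bash
python3 -m pendant '[{"xyz":[0.2,0,0],"spin":0},{"xyz":[0.15,0,0],"spin":0},{"xyz":[0.05,0,0],"spin":0},{"xyz":[0,0,0],"spin":0},{"xyz":[0,0,0],"spin":0}]'
```

```text
clock: 15.32
position: [0.5652, 0.3184, 0.1234]
orientation: [[-0.003, 0.981, 0.194], [-0.005, 0.194, -0.981], [-1.0, -0.004, 0.004]]
contact_force: [-0.1, 0.1, 0.1]
opening: 0.0171
```

```bash
python3 -m pendant '[{"xyz":[0.08,0,0],"spin":0},{"xyz":[0,0,0],"spin":0},{"xyz":[0,0,0],"spin":0},{"xyz":[0,0,0],"spin":0},{"xyz":[0,0,0],"spin":0}]'; python3 look.py 9
```

```text
clock: 15.95
position: [0.5658, 0.3187, 0.1211]
orientation: [[-0.001, 0.981, 0.194], [-0.004, 0.194, -0.981], [-1.0, -0.002, 0.004]]
contact_force: [0.1, 0.7, -1.9]
opening: 0.0172
```

View pics/c9.png

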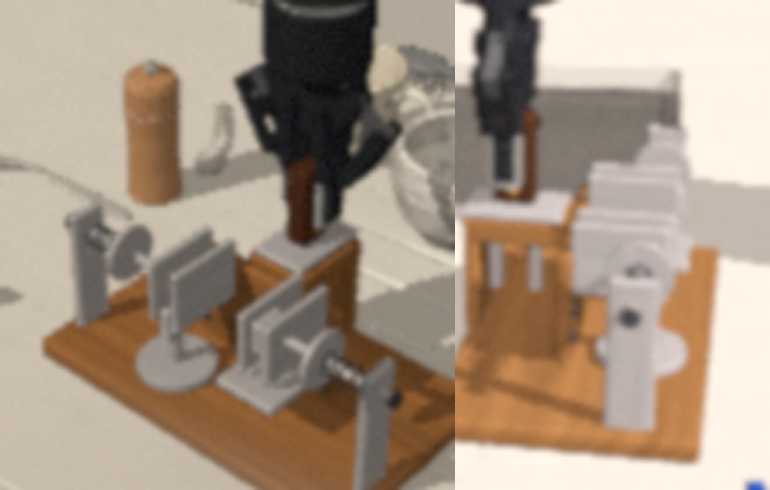

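```bash
python3 -m pendant '[{"xyz":[0.06,0,0],"spin":0},{"xyz":[0,0,0],"spin":0},{"xyz":[0,0,0],"spin":0},{"xyz":[0,0,0],"spin":0},{"xyz":[0,0,0],"spin":0}]'; python3 -m pendant '[{"xyz":[0,0,0],"spin":0},{"xyz":[0,0,0],"spin":0},{"xyz":[0,0,0],"spin":0},{"xyz":[0,0,0],"spin":0},{"xyz":[0,0,0],"spin":0}]' 0.2;python3 -m pendant '[{"xyz":[0,0,0],"spin":0},{"xyz":[0,0,0],"spin":0},{"xyz":[0,0,0],"spin":0},{"xyz":[0,0,0],"spin":0},{"xyz":[0,0,0],"spin":0}]' 1
```

```text
clock: 16.68
position: [0.5661, 0.3189, 0.1211]
orientation: [[0.001, 0.981, 0.195], [-0.003, 0.195, -0.981], [-1.0, 0.0, 0.003]]
contact_force: [0.1, -0.5, -0.1]
opening: 0.0176
clock: 17.3
position: [0.5663, 0.3189, 0.121]
orientation: [[0.001, 0.981, 0.195], [-0.004, 0.195, -0.981], [-1.0, 0.0, 0.004]]
contact_force: [0.4, -0.3, 0.8]
opening: 0.0513
clock: 17.92
position: [0.5663, 0.3189, 0.1211]
orientation: [[0.001, 0.981, 0.195], [-0.003, 0.195, -0.981], [-1.0, 0.0, 0.004]]
contact_force: [-0.2, -0.1, -0.3]
opening: 0.0854
```

The key is released. Retracting straight up.

```bash
python3 -m pendant '[{"xyz":[-0.3,0,0],"spin":0},{"xyz":[-0.6,0,0],"spin":0},{"xyz":[-0.8,0,0],"spin":0},{"xyz":[-0.8,0,0],"spin":0},{"xyz":[-0.2,0,0],"spin":0}]'; python3 -m pendant '[{"xyz":[0,0,0],"spin":0},{"xyz":[0,0,0],"spin":0},{"xyz":[0,0,0],"spin":0},{"xyz":[0,0,0],"spin":0},{"xyz":[0,0,0],"spin":0}]'; python3 look.py 10
python3 - <<'E'
from h import *
p,d=optics.capture("wrist");c=optics.camera_info("wrist");z=dict(p=p,d=d,R=c["R"],t=c["t"],K=c["mtx"]);W=wcloud(z);H=W[...,2]
m=(np.hypot(W[...,0]-.561,W[...,1]-.317)<.035)
h=W[m&(H>.163)&(H<.178)];print("htop",rect(h),np.median(h[:,2]));f=W[m&(H>.1)&(H<.112)];print("flange z",np.median(f[:,2]),np.percentile(f[:,2],[2,98]))
cv2.imwrite("pics/w10.png",p)
E
```

```text
clock: 18.55
position: [0.5663, 0.3191, 0.2639]
orientation: [[0.002, 0.981, 0.196], [-0.004, 0.196, -0.981], [-1.0, 0.001, 0.004]]
contact_force: [-0.1, 0.1, 0.7]
opening: 0.0852
clock: 19.18
position: [0.5653, 0.3184, 0.2618]
orientation: [[-0.001, 0.981, 0.195], [-0.006, 0.195, -0.981], [-1.0, -0.002, 0.005]]
contact_force: [-0.7, -0.6, 0.5]
opening: 0.0854
htop [array([563.3, 317.2]), array([28.8, 17.7]), np.float64(11.7)] 0.16943215581737714
flange z 0.10597998120753278 [0.10021768 0.10757823]
```

View pics/c10.png

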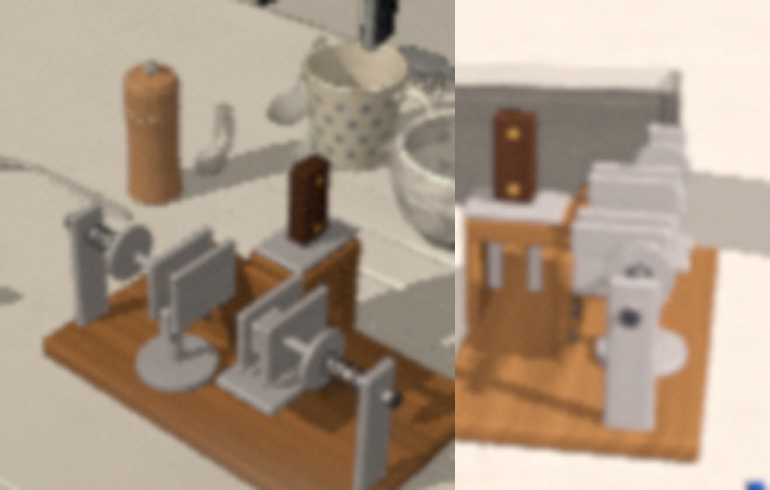

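View pics/w10.png

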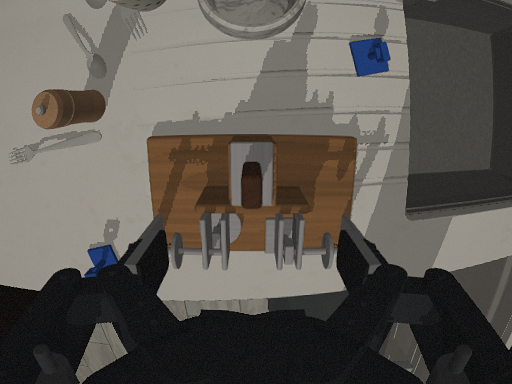

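The key is seated upright: handle top at z 0.169 and flange at 0.106, the same as at the start. The round head stands on the base, the square head still hangs, and the gripper is clear.

```bash
python3 -c "
from plant import robot
print(robot.hand_in())"
```

```text
the job is handed in; nothing more can be done
None
```

I took the forked key from its ledge, set it astride the left spring bar and pushed the collar outward until the round head dropped onto the base board. I then let the bar spring back and hung the key in the ledge again. I handed in at about 19.3 s of the 45 s allowed.

- **Key:** it is seated upright. The handle top is at z 169 mm and the flange top at 106 mm, the same as at the start, and it is turned as the stand within about 1°.
- **Heads:** the round head stands on the base board and the square head still hangs.
- **Forces:** the highest contact-force reading at the end of a move was about 3.5 N, during the push. The gripper was open and clear of everything at hand-in.
- **Disagreement:** the scene and side cameras placed the stand about 4 mm nearer the robot (−x) than the wrist camera did. I positioned the key over the bar and the ledge by its shift from where it first hung. I then checked both fits within single camera views, and they agreed to about 1–2 mm.

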